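# Push the worn strap-tab die off the ledge into the regrind chute

## Task

The rectangular cutting die is blunt and has to go for regrinding. Push it straight off the far edge of the plywood ledge, without lifting it, so that it drops into the metal chute behind; leave the round die and the pointed die where they are on the ledge.

Things in the scene. Friction and masses are not known exactly. Their poses are not given: they have to be found in the camera images.
- tab_die_center (a point): Centre, half-way up (16 mm above the ledge top), of the die to push: an open rectangular steel band on edge like a pastry cutter, a thin bar across its middle. 46 mm along its x, 70 mm along its y, 32 mm high, walls 4 mm, 0.2 kg, loose. Its x is within 10 degrees of the ledge's x, so a 70 mm side faces the robot. The dies stand in a row along y near ledge x = -10 mm, in any order, ~115 mm apart.
- round_die: Round cutting die, to be left alone: a plain steel ring 60 mm in outer diameter, 32 mm high, loose on the ledge. Origin: centre of its underside.
- strap_die: Pointed cutting die, to be left alone: a steel band shaped like a little house, about 60 mm long (its point towards its own +x), 46 mm wide, 32 mm high, loose on the ledge. Origin: near the middle of its underside.
- ledge: Fixed plywood ledge with metal chute behind. Origin on the table; x points to the chute, y along the ledge, z up. Flat top at z = 180 mm, x -100 to 60, y -230 to 230; a spool (42 mm high) and a tin at y = +-205. Chute mouth: x 60 (ledge's far edge) to 170 (back plate, top at z = 200), y -195 to 195; in it, from z = 125 down, a slide leads under the plate to a tray ending at x = 310 mm.
Mind the look-alikes: they are no part of the job. Leave any black or blue look-alike of the part that bears tab_die_center alone.

How it is judged:
By the outcome, as a careful person would: the job done as asked, in the order asked, and still so for the second after the job is handed in, with the robot touching nothing.
It also fails if it takes over 29 s, if anything falls off the work surface, if the arm or the gripper's body presses on something with over 40 N, if the wrist force passes 120 N, or if a joint passes its speed limit or range.

## Robot

A 6-joint arm with a two-finger parallel gripper is mounted at the origin on the work surface. World frame = base frame: x ahead of the robot, y to its left, z up, the work surface at z = 0. Lengths are in m, angles in rad, forces in N, time in s.
With the tool pointing down it reaches from about 0.275 to 0.975 m from the base axis. Payload 8.4 kg.
Tool frame: the origin (TCP) lies at the very end of the fingers, on their centre line; the grasp point (between the pads) lies 19 mm behind it; z points along the fingers, y is the line along which they close (so a half turn about z gives the same grasp; the last joint's range is limited). The gripper opens to 92 mm and grips with 3 to 60 N. Pads are 20 mm wide; open, the fingers measure 128 mm over their backs; the gripper's body (75 mm by 189 mm) begins 69 mm behind the grasp point.
Start: joints at [1.28, 0.353, 1.633, -0, 1.155, -0.002], TCP at [0.178, 0.599, 0.215] pointing down, gripper open.
Joint ranges: [-2.63, 2.63], [-0.92, 2.1], [0.06, 2.66], [-1.3, 4.44], [0, 2.69], [-3.02, 3.02]. Speed limits (rad/s): [2.22, 2.22, 2.79, 3.14, 3.14, 3.14].

## Interface

Orientations are given as a rotation vector (axis times angle).
In Python, from bench import env gives the robot as it stands.
- The arm moves only by the tool step_arm, never from a script. Its argument "plan" is a list of rows, each a list of 7 numbers: the shift along the tool's x, y, z in mm, then the turn, a rotation vector about the tool's x, y, z in degrees, then the finger opening in mm, from 0 to 91.9. A call has exactly 8 rows; each row shifts and turns the commanded pose from where the row before left it, along the tool's axes as they then stand; what a row does not reach is not made up. A row lasts 1/12 s, in which the tool goes at most 41.7 mm and 7.16 degrees, less where a joint would pass 70% of its speed; a pose out of reach is approached as far as the arm can. A call with a gripper value outside its range is refused whole. The fingers move at their own pace and stop on an object; "force" is the grip in N (left out, the last holds). Time passes only in rows, so rows that do not move let the fingers close, or fill a call up. It gives the time, the measured TCP pose, the force, the opening and the grip force at its end, in the units of the state.
- env.read_state(): the state, without advancing time (a new reading comes with each control period).
- env.snapshot(name): name is "scene" or "top" or "wrist"; returns a dict with "frame" (384x512x3 uint8, blue, green, red), "depth" (384x512 float32, m along the optical axis (not along the pixel's ray), 0 where there is no reading), "fov_y" (degrees; the focal length in pixels is half the picture's height over the tangent of half this angle, whatever the lens; pixels are square), "cx", "cy" (the principal point, pixels), "k1" (the pictures are not rectified: a ray, as slopes to the right and down, at radius r is drawn at 1 + k1 r^2 times it, then the intrinsics apply), "cam_to_world" (4x4, takes a point from camera to world coordinates). Camera axes: x right, y down, z forward; pixel columns grow to the right and rows downward; lengths in m; the calibration is good to about 2 mm. A picture is of the moment at which its call begins.
- env.close_job(): hands the job in; it is judged then, once.
Trained networks look in a picture, given as the dict that the camera call returned (one of the last four; its "shot" number tells which), for a name from the list of things; names that differ only in an ending like _2 or _b are one class to them, and where a whole thing is asked for, a point or a joint stands for the part that bears it (a point fixed in the world has none). Each returns a list of dicts, best first, with "p" (0 to 1); they miss things now and then, are a little off and sometimes report something else, mostly with a low value. They report only what shows in the picture. A call takes as long as a camera call. They do not tell look-alikes from the thing itself.
- env.search_frame(picture, target): "box" ([left, top, width, height] in pixels, round what is visible of it).
- env.mark_of(picture, target): "xy" ([column, row] in pixels: a listed point, or the origin of a listed thing).
The state is a dict: "time_s": time; "joints": joint angles; "qvel": joint speeds; "effort": joint torques, N m; "tcp_pos": TCP position; "eef_rot": TCP orientation; "ft_force": force on the tool from outside, world axes, zero at the start; "wrist_torque": the same for the moment, N m; "gripper_width": finger opening in m; "grasp_force": force on a finger pad.
Only numpy, scipy, OpenCV 4.12 (cv2) and the standard library are available. Lean on these libraries where they do the work, as an engineer would, in place of code of your own. Each camera call takes 0.05 s, during which the arm holds its last target. There are 200 camera calls.

## Working session

There is one attempt and no reset: what is moved stays moved. The work goes in short steps, Python scripts to look and compute and a tool call to move; the robot and the scene stay as the last step left them, time stands still between calls to the robot, and variables do not carry over. Pictures are saved under pics/ and viewed, at most 10 in all, crops included, and the job is handed in when it is done.

Besides the shell and the picture viewer there is one more tool, called after ">>>" as name([rows], argument=value, ...), one row to a line, values as JSON. step_arm: Moves the arm, as the interface text tells. Its arguments: {"type":"object","properties":{"plan":{"type":"array","items":{"type":"array","items":{"type":"number"}}},"force":{"type":"number"}},"required":["plan"]}

```bash
mkdir -p pics; cat > h.py <<'E'
import numpy as np, cv2
from bench import env
def ray(s,u,v):
    H=s["frame"].shape[0]; f=H/2/np.tan(np.radians(s["fov_y"])/2)
    d=np.array([(u-s["cx"])/f,(v-s["cy"])/f]); q=d.copy()
    for _ in range(20): q=d/(1+s["k1"]*(q@q))
    T=np.array(s["cam_to_world"]); return T[:3,3],T[:3,:3]@np.array([q[0],q[1],1.])
def at_z(s,u,v,z):
    o,d=ray(s,u,v); return o+d*(z-o[2])/d[2]
def at_depth(s,u,v):
    o,d=ray(s,u,v); return o+d*s["depth"][int(round(v)),int(round(u))]
E
python3 - <<'E'
from h import *
ims=[]
for n in ["scene","top"]:
    s=env.snapshot(n); im=s["frame"].copy()
    np.savez("s_"+n,**{k:v for k,v in s.items()})
    print(n,s["shot"],np.round(s["cam_to_world"],3).tolist())
    for t in ["tab_die_center","round_die","strap_die","ledge"]:
        b=env.search_frame(s,t)[:3]; m=env.mark_of(s,t)[:3]
        print(t,[(np.round(x["box"]).tolist(),round(x["p"],2)) for x in b],[(np.round(x["xy"],1).tolist(),round(x["p"],2),np.round(at_z(s,*x["xy"],.196 if t[0]=='t' else 0.18 if t!='ledge' else 0),3).tolist()) for x in m])
    cv2.imwrite(f"pics/{n}.png",cv2.resize(im,None,fx=1.5,fy=1.5))
E
```

```text
scene 1 [[-0.979, 0.157, -0.133, 0.592], [0.205, 0.754, -0.624, 0.573], [0.002, -0.638, -0.77, 0.78], [0.0, 0.0, 0.0, 1.0]]
tab_die_center [([235.0, 281.0, 41.0, 47.0], 0.97), ([282.0, 168.0, 38.0, 28.0], 0.86), ([208.0, 134.0, 30.0, 40.0], 0.71)] [([255.0, 304.3], 0.98, [0.531, 0.311, 0.196]), ([301.2, 182.9], 0.61, [0.405, 0.107, 0.196]), ([223.1, 154.4], 0.56, [0.527, 0.012, 0.196])]
round_die [([209.0, 70.0, 23.0, 27.0], 0.91)] [([221.3, 86.3], 0.8, [0.495, -0.21, 0.18]), ([223.2, 148.3], 0.48, [0.522, -0.019, 0.18])]
strap_die [] [([220.6, 121.6], 0.66, [0.515, -0.095, 0.18])]
ledge [([73.0, 52.0, 211.0, 218.0], 0.56)] [([222.6, 152.4], 0.6, [0.505, -0.183, 0.0])]
top 2 [[-0.016, -0.996, 0.087, 0.441], [-1.0, 0.017, 0.013, 0.034], [-0.014, -0.086, -0.996, 0.772], [0.0, 0.0, 0.0, 1.0]]
tab_die_center [([281.0, 257.0, 33.0, 37.0], 0.91), ([152.0, 180.0, 38.0, 31.0], 0.74), ([252.0, 160.0, 48.0, 30.0], 0.6)] [([276.4, 175.7], 0.91, [0.524, 0.006, 0.196]), ([169.1, 200.2], 0.89, [0.488, 0.181, 0.196]), ([298.8, 277.6], 0.7, [0.361, -0.026, 0.196])]
round_die [([392.0, 170.0, 47.0, 41.0], 0.92)] [([410.2, 190.1], 0.82, [0.499, -0.216, 0.18])]
strap_die [([321.0, 161.0, 35.0, 39.0], 0.86), ([392.0, 167.0, 47.0, 42.0], 0.18)] [([339.5, 181.0], 0.72, [0.516, -0.099, 0.18])]
ledge [([201.0, 40.0, 281.0, 205.0], 0.98)] []
```

View pics/scene.png

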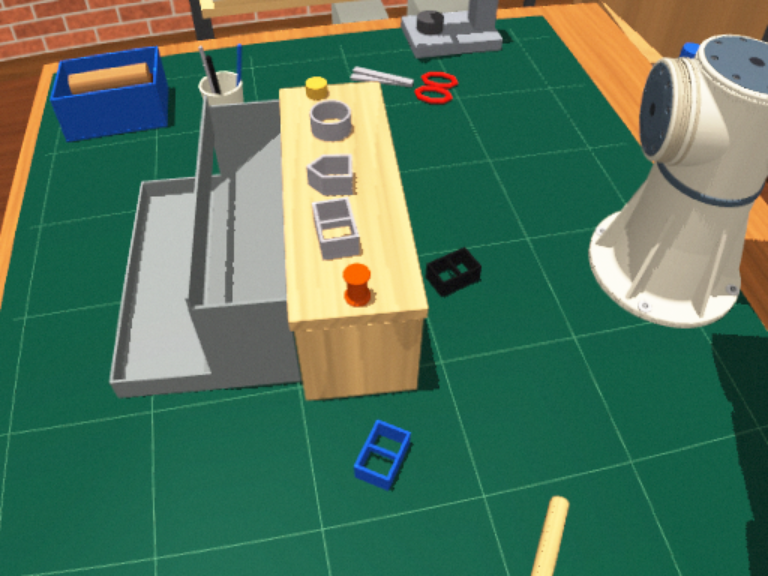

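View pics/top.png

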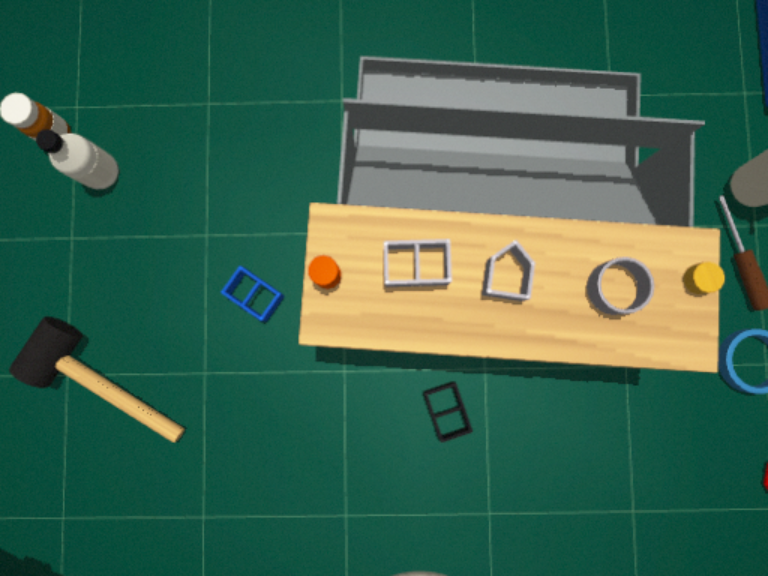

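The frames show three rectangular bands. In the top picture (unscaled pixels) they are steel on the ledge (277,176), blue on the table (168,196) and black on the table (298,274). The steel one fits: it is grey, has a cross bar, and stands on the ledge in the row with the pointed die (340,181) and the ring (413,190). I'll confirm it in a crop and measure it.

```bash
python3 - <<'E'
from h import *
for n in ["top","scene"]:
    s=dict(np.load(f"s_{n}.npz")); 
    vv,uu=np.mgrid[0:384,0:512]
    H=384; f=H/2/np.tan(np.radians(float(s["fov_y"]))/2)
    K=np.array([[f,0,s["cx"]],[0,f,s["cy"]],[0,0,1]],float)
    T=s["cam_to_world"]
    g=np.array([np.r_[0,0]])
    x=np.stack([(uu-s["cx"])/f,(vv-s["cy"])/f],-1); q=x.copy()
    for _ in range(20): q=x/(1+s["k1"]*(q**2).sum(-1,keepdims=True))
    P=np.concatenate([q,np.ones(q.shape[:2]+(1,))],-1)*s["depth"][...,None]@T[:3,:3].T+T[:3,3]
    hsv=cv2.cvtColor(s["frame"],cv2.COLOR_BGR2HSV)
    z=P[...,2]
    led=((abs(z-.18)<.01)&(hsv[...,1]>60)&(hsv[...,0]<30)&(P[...,0]>.35)&(P[...,0]<.65)).astype(np.uint8)
    k,l,st,c=cv2.connectedComponentsWithStats(led); i=1+st[1:,4].argmax()
    pl=P[l==i]; r=cv2.minAreaRect(pl[:,:2].astype(np.float32)); print(n,"ledge z",np.median(pl[:,2]).round(4),[np.round(a,4) for a in r]); print(np.round(cv2.boxPoints(r),4).tolist())
    m=((z>.2)&(z<.235)&(P[...,0]>.38)&(P[...,0]<.62)&(abs(P[...,1]+.1)<.25)&(hsv[...,1]<60)).astype(np.uint8)
    k,l,st,c=cv2.connectedComponentsWithStats(m,connectivity=8)
    for i in range(1,k):
        if st[i,4]>25:
            p=P[l==i]; r=cv2.minAreaRect(p[:,:2].astype(np.float32)); print(c[i].round(0),st[i,4],"z",np.percentile(p[:,2],[5,50,95]).round(4),[np.round(a,4) for a in r],np.round(cv2.boxPoints(r),4).tolist())
s=dict(np.load("s_top.npz"))
cv2.imwrite("pics/crop.png",cv2.resize(s["frame"][125:255,190:490],None,fx=2.6,fy=2.6,interpolation=cv2.INTER_CUBIC))
E
```

```text
top ledge z 0.1809 [array([ 0.5009, -0.1   ]), array([0.4606, 0.1607]), np.float64(85.1545)]
[[0.40139999985694885, -0.32269999384880066], [0.5615000128746033, -0.33629998564720154], [0.6003999710083008, 0.12269999831914902], [0.44029998779296875, 0.13619999587535858]]
[278. 174.] 492 z [0.2036 0.2125 0.2145] [array([0.5249, 0.0051]), array([0.046 , 0.0696]), np.float64(0.351)] [[0.5016999840736389, 0.039799999445676804], [0.5020999908447266, -0.02979999966919422], [0.5480999946594238, -0.029500000178813934], [0.5476999878883362, 0.04010000079870224]]
[341. 182.] 408 z [0.2017 0.2124 0.2143] [array([ 0.5161, -0.0937]), array([0.0469, 0.0593]), np.float64(79.9492)] [[0.4828000068664551, -0.11159999668598175], [0.5411999821662903, -0.12200000137090683], [0.5493999719619751, -0.07580000162124634], [0.4909999966621399, -0.06539999693632126]]
[416. 190.] 481 z [0.2014 0.2116 0.2141] [array([ 0.496 , -0.2118]), array([0.0582, 0.0593]), np.float64(17.4319)] [[0.4593999981880188, -0.1923000067472458], [0.4772000014781952, -0.24879999458789825], [0.5325999855995178, -0.2313999980688095], [0.5
[... 483 characters left out ...]
3079834, -0.25040000677108765], [0.5343000292778015, -0.1940000057220459], [0.4812000095844269, -0.17309999465942383]]
[220. 113.] 346 z [0.2009 0.2083 0.2124] [array([ 0.517 , -0.0933]), array([0.0484, 0.0596]), np.float64(79.4765)] [[0.48330000042915344, -0.11169999837875366], [0.5418999791145325, -0.12250000238418579], [0.5507000088691711, -0.07500000298023224], [0.49219998717308044, -0.0640999972820282]]
[223. 148.] 511 z [0.2014 0.2088 0.2121] [array([0.5258, 0.0052]), array([0.0461, 0.0733]), np.float64(0.6914)] [[0.5023000240325928, 0.041600000113248825], [0.5031999945640564, -0.031700000166893005], [0.5493000149726868, -0.031099999323487282], [0.5485000014305115, 0.0421999990940094]]
```

View pics/crop.png

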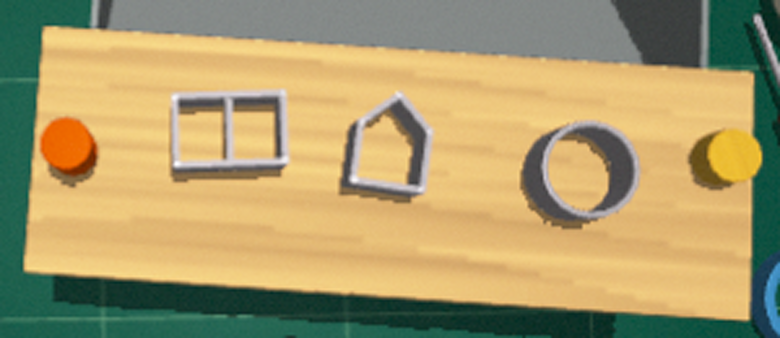

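The crop confirms it: the steel rectangle with the cross bar is at crop (229,130), clear of the house-shaped die (388,145) and the ring. The ledge is yawed about -4.9° and the die about +0.5° in the world. I'll push along the ledge's x with the fingers about 25 mm apart.

```bash
cat >> h.py <<'E'
from scipy.spatial.transform import Rotation as R
def go(p,yaw=0.0):
    st=env.read_state(); Q=R.from_rotvec(st["eef_rot"]); M=Q.as_matrix()
    print("t",round(st["time_s"],2),"tcp",np.round(st["tcp_pos"],4),"F",np.round(st["ft_force"],1),"w",round(st["gripper_width"],4)); print(np.round(M,3).tolist())
    print("shift tool mm",np.round(M.T@(np.array(p)-st["tcp_pos"])*1000,1))
    for s in (1,-1):
        c,d=np.cos(yaw),np.sin(yaw)
        D=np.array([[s*c,s*d,0],[s*d,-s*c,0],[0,0,-1.]]).T  # columns x,y,z
        print("turn deg",s,np.degrees((Q.inv()*R.from_matrix(D)).as_rotvec()).round(2))
E
python3 -c "
from h import *
go([.4675,.0101,.26],np.radians(.5)); print(env.read_state()['joints'])"
```

```text
t 0.9 tcp [0.178  0.5991 0.2146] F [ 0.   0.1 -0.4] w 0.0914
[[-0.959, 0.285, -0.0], [0.285, 0.959, 0.0], [0.0, 0.0, -1.0]]
shift tool mm [-445.3 -482.2  -45.4]
turn deg 1 [ -0.    -0.   162.95]
turn deg -1 [  0.    -0.   -17.05]
[ 1.27956017e+00  3.52986426e-01  1.63339737e+00  1.23696251e-05
  1.15519073e+00 -2.40690877e-03]
```

>>> step_arm([
  [0,0,-27,0,0,-5.7,25],
  [0,0,-27,0,0,-5.7,25],
  [0,0,-27,0,0,-5.7,25],
  [-13.8,-28,0,0,0,0,25],
  [-13.8,-28,0,0,0,0,25],
  [-13.8,-28,0,0,0,0,25],
  [-13.8,-28,0,0,0,0,25],
  [-13.8,-28,0,0,0,0,25],
])

```text
time_s: 1.57
tcp_pos: [0.2487, 0.4585, 0.2957]
eef_rot: [-0.016, 3.141, 0.0]
ft_force: [0.2, 0.3, 0.8]
gripper_width: 0.0406
grasp_force: 0.0
```

>>> step_arm([
  [-13.8,-28,0,0,0,0,25],
  [-13.8,-28,0,0,0,0,25],
  [-13.8,-28,0,0,0,0,25],
  [-13.8,-28,0,0,0,0,25],
  [-13.8,-28,0,0,0,0,25],
  [-13.8,-28,0,0,0,0,25],
  [-13.8,-28,0,0,0,0,25],
  [-13.8,-28,0,0,0,0,25],
])

```text
time_s: 2.23
tcp_pos: [0.3613, 0.2355, 0.2958]
eef_rot: [-0.015, 3.141, 0.001]
ft_force: [1.2, 0.6, 0.4]
gripper_width: 0.025
grasp_force: 0.0
```

>>> step_arm([
  [-13.8,-28,0,0,0,0,25],
  [-13.8,-28,0,0,0,0,25],
  [-13.8,-28,0,0,0,0,25],
  [-13.8,-28,0,0,0,0,25],
  [-13.8,-28,0,0,0,0,25],
  [-13.8,-28,0,0,0,0,25],
  [-13.8,-28,0,0,0,0,25],
  [0,0,0,0,0,0,25],
])

```text
time_s: 2.9
tcp_pos: [0.4613, 0.038, 0.2958]
eef_rot: [-0.011, 3.14, -0.003]
ft_force: [-0.2, 0.3, -0.1]
gripper_width: 0.0249
grasp_force: 0.0
```

```bash
python3 - <<'E'
from h import *
go([.4675,.0101,.186],np.radians(.5))
s=env.snapshot("wrist"); cv2.imwrite("pics/w1.png",s["frame"])
for t in ["tab_die_center","strap_die"]:
    for x in env.mark_of(s,t)[:2]: print(t,np.round(x["xy"]),round(x["p"],2),at_z(s,*x["xy"],.196 if t[0]=='t' else .18).round(4))
E
```

```text
t 2.9 tcp [0.4613 0.038  0.2958] F [-0.2  0.3 -0.1] w 0.0249
[[-1.0, -0.007, 0.001], [-0.007, 1.0, -0.002], [-0.001, -0.002, -1.0]]
shift tool mm [ -5.8 -27.7 109.8]
turn deg 1 [1.3000e-01 1.5000e-01 1.7989e+02]
turn deg -1 [-0.1   0.08 -0.11]
tab_die_center [221. 243.] 0.69 [0.5242 0.0018 0.196 ]
tab_die_center [364. 190.] 0.68 [0.4624 0.1486 0.196 ]
strap_die [136. 227.] 0.68 [ 0.514  -0.0948  0.18  ]
```

View pics/w1.png

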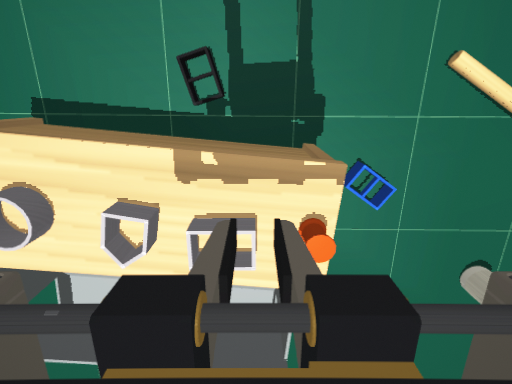

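The wrist picture shows the steel die at (222,243), the pointed die at (130,233) and the spool at (317,245). The die agrees with the first measurement to about 3 mm. Next I'll lower behind the die.

>>> step_arm([
  [-3,-14,0,0,0,0,25],
  [-3,-14,0,0,0,0,25],
  [0,0,28,0,0,0,25],
  [0,0,28,0,0,0,25],
  [0,0,26,0,0,0,25],
  [0,0,16,0,0,0,25],
  [0,0,10,0,0,0,25],
  [0,0,0,0,0,0,25],
])

```text
time_s: 3.72
tcp_pos: [0.4641, 0.0149, 0.1859]
eef_rot: [0.017, -3.138, -0.0]
ft_force: [0.4, -0.7, 0.0]
gripper_width: 0.0251
grasp_force: 0.0
```

```bash
python3 - <<'E'
from h import *
go([.592,-.0005,.186],np.radians(.5))
s=env.snapshot("scene"); cv2.imwrite("pics/s2.png",cv2.resize(s["frame"][30:230,130:330],None,fx=3,fy=3))
E
```

```text
t 3.72 tcp [0.4641 0.0149 0.1859] F [ 0.4 -0.7  0. ] w 0.0251
[[-1.0, -0.011, -0.003], [-0.011, 1.0, 0.0], [0.003, 0.0, -1.0]]
shift tool mm [-127.7  -16.8   -0.5]
turn deg 1 [ 3.0000e-01  1.0000e-02 -1.7986e+02]
turn deg -1 [ 0.01 -0.19  0.14]
```

View pics/s2.png

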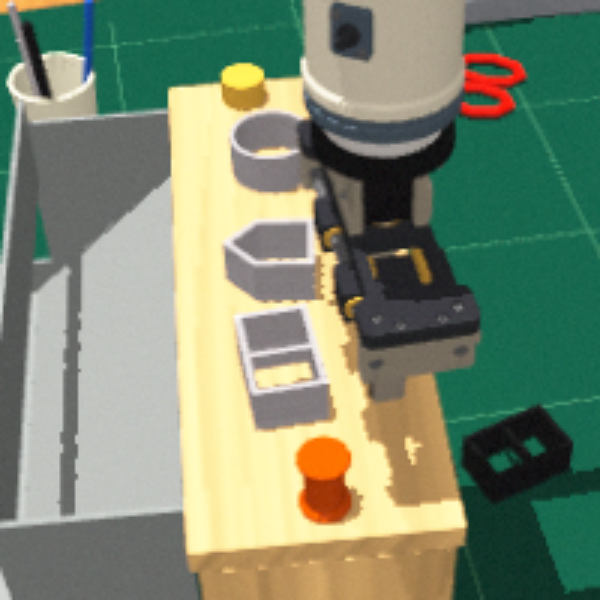

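The scene shows the fingers behind the steel die (crop 285,365), centred on its near side and clear of the pointed die and the spool. I'll trim 5 mm sideways and push.

>>> step_arm([
  [0,-5,0,0,0,0,25],
  [-6,-0.6,0,0,0,0,25],
  [-6,-0.6,0,0,0,0,25],
  [-6,-0.6,0,0,0,0,25],
  [-6,-0.6,0,0,0,0,25],
  [-6,-0.6,0,0,0,0,25],
  [-6,-0.6,0,0,0,0,25],
  [-6,-0.6,0,0,0,0,25],
])

```text
time_s: 4.43
tcp_pos: [0.508, 0.005, 0.1875]
eef_rot: [0.015, -3.141, -0.0]
ft_force: [-3.2, 0.5, 2.1]
gripper_width: 0.0255
grasp_force: 1.4
```

```bash
python3 - <<'E'
from h import *
go([.592,-.0005,.186],np.radians(.5))
s=env.snapshot("scene"); cv2.imwrite("pics/s3.png",cv2.resize(s["frame"][30:230,130:330],None,fx=3,fy=3))
E
```

```text
t 4.43 tcp [0.508  0.005  0.1875] F [-3.2  0.5  2.1] w 0.0255
[[-1.0, -0.01, -0.001], [-0.01, 1.0, 0.0], [0.001, 0.0, -1.0]]
shift tool mm [-83.9  -6.3   1.4]
turn deg 1 [ 8.0000e-02  0.0000e+00 -1.7995e+02]
turn deg -1 [ 0.   -0.05  0.05]
```

View pics/s3.png

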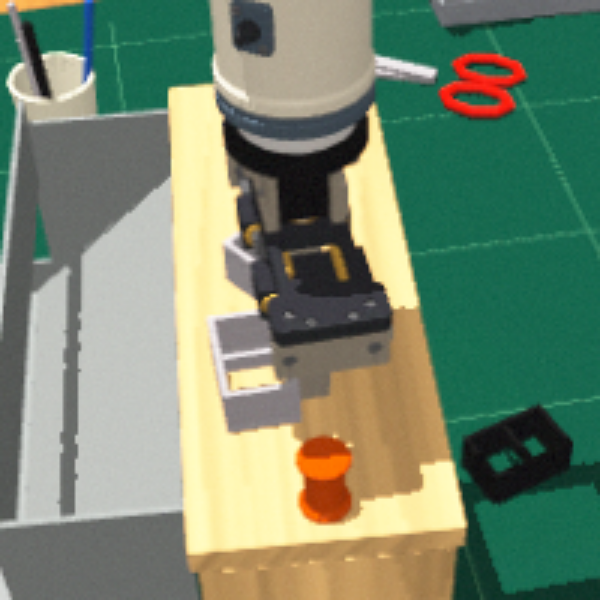

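The die has slid forward (crop 255,370), square to the fingers and going straight, with 3 N on the wrist. I'll keep pushing.

>>> step_arm([
  [-7,-0.6,0,0,0,0,25],
  [-7,-0.6,0,0,0,0,25],
  [-7,-0.6,0,0,0,0,25],
  [-7,-0.6,0,0,0,0,25],
  [-7,-0.6,0,0,0,0,25],
  [-7,-0.6,0,0,0,0,25],
  [-7,-0.6,0,0,0,0,25],
  [-7,-0.6,0,0,0,0,25],
])

```text
time_s: 5.15
tcp_pos: [0.5643, 0.0008, 0.1877]
eef_rot: [0.015, -3.141, -0.0]
ft_force: [-3.6, 0.4, 3.2]
gripper_width: 0.0252
grasp_force: 1.7
```

>>> step_arm([
  [-7,-0.6,0,0,0,0,25],
  [-7,-0.6,0,0,0,0,25],
  [-7,-0.6,0,0,0,0,25],
  [-7,-0.6,0,0,0,0,25],
  [0,0,0,0,0,0,25],
  [0,0,0,0,0,0,25],
  [0,0,0,0,0,0,25],
  [0,0,0,0,0,0,25],
])

```text
time_s: 5.82
tcp_pos: [0.5915, -0.0013, 0.1875]
eef_rot: [0.015, -3.141, -0.0]
ft_force: [-0.0, -0.2, 0.6]
gripper_width: 0.0248
grasp_force: 0.0
```

```bash
python3 - <<'E'
from h import *
go([.592,-.0005,.186],np.radians(.5))
a=env.snapshot("scene")["frame"][30:280,60:330]; b=env.snapshot("top")["frame"][20:270,190:490]
cv2.imwrite("pics/s4.png",cv2.resize(np.hstack([a,b]),None,fx=1.4,fy=1.4))
E
```

```text
t 5.82 tcp [ 0.5915 -0.0013  0.1875] F [-0.  -0.2  0.6] w 0.0248
[[-1.0, -0.01, -0.0], [-0.01, 1.0, 0.0], [0.0, 0.0, -1.0]]
shift tool mm [-0.6  0.8  1.5]
turn deg 1 [ 3.0000e-02  0.0000e+00 -1.7995e+02]
turn deg -1 [ 0.   -0.02  0.05]
```

View pics/s4.png

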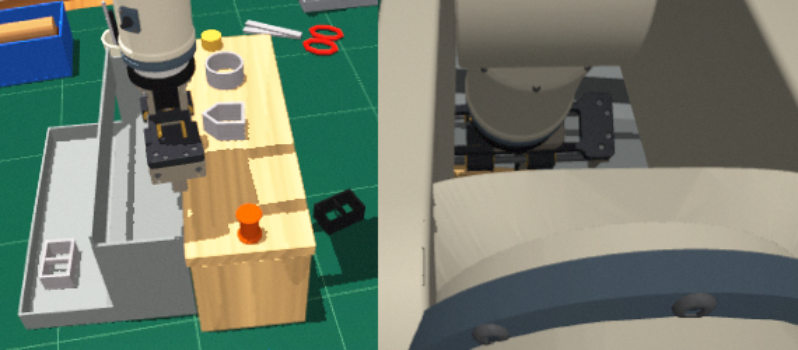

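The die is lying in the tray (58,262), the round and pointed dies are still in place, and nothing touches the fingers. I'll raise the arm clear and check the other two dies.

>>> step_arm([
  [0,0,-20,0,0,0,25],
  [0,0,-25,0,0,0,25],
  [0,0,-25,0,0,0,25],
  [0,0,-20,0,0,0,25],
  [0,0,0,0,0,0,25],
  [0,0,0,0,0,0,25],
  [0,0,0,0,0,0,25],
  [0,0,0,0,0,0,25],
])

```text
time_s: 6.58
tcp_pos: [0.591, -0.0013, 0.2762]
eef_rot: [0.015, -3.139, -0.0]
ft_force: [0.4, -0.3, -0.6]
gripper_width: 0.0253
grasp_force: 0.0
```

```bash
python3 - <<'E'
from h import *
st=env.read_state(); print(st["time_s"],st["tcp_pos"],st["ft_force"])
s=env.snapshot("scene")
for t in ["tab_die_center","round_die","strap_die"]:
    print(t,[(np.round(x["xy"]).tolist(),round(x["p"],2),at_z(s,*x["xy"],.18).round(3).tolist()) for x in env.mark_of(s,t)[:4]])
cv2.imwrite("pics/s5.png",cv2.resize(s["frame"][30:280,60:330],None,fx=2,fy=2))
E
```

```text
6.5833 [ 0.59099991 -0.00129742  0.27622446] [ 0.44465345 -0.33241388 -0.57850057]
tab_die_center [([301.0, 183.0], 0.69, [0.4, 0.094, 0.18]), ([251.0, 304.0], 0.64, [0.534, 0.303, 0.18]), ([102.0, 216.0], 0.57, [0.752, 0.095, 0.18])]
round_die [([223.0, 87.0], 0.89, [0.493, -0.205, 0.18])]
strap_die [([224.0, 123.0], 0.86, [0.508, -0.091, 0.18])]
```

View pics/s5.png

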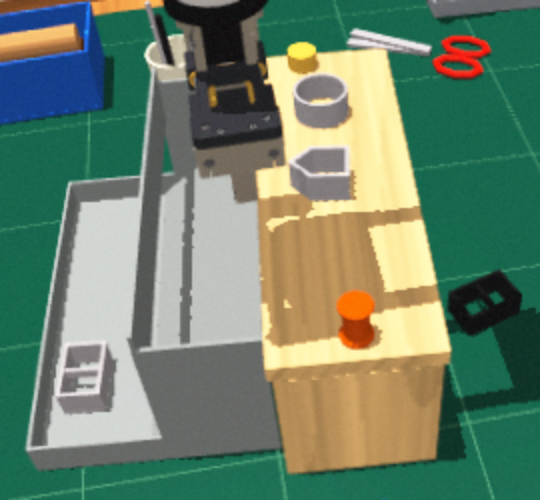

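The die rests in the tray (83,376), the ring (320,100) and pointed die (322,172) are where they were, and the arm is clear.

```bash
python3 -c "
from bench import env
print(env.close_job())"
```

```text
the job is handed in; nothing more can be done
None
```

The rectangular steel die was pushed straight off the ledge's far edge and now lies in the tray; the round and pointed dies are still in place on the ledge, and the job was handed in at about 7 s of robot time.

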